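Ready the fondue hearth and hold up the fullest fuel tin

TASK

Get the fondue hearth ready for its burner: first, while all the tins are still standing on their shelf, slide the loose soapstone slab flush against the fixed hearth slabs so that no gap is left along its length. Then heft the three identical closed fuel tins to find the heaviest, leave the other two standing on the low ash shelf, and finish holding the heaviest one up in the gripper, upright and still, over the middle of the hearth with at least 10 cm of air beneath it. Tip no tin over and leave the saucer and ramekin where they are.

Things in the scene. Friction and masses are not known exactly. Their poses are not given: they have to be found in the camera images.
- hearth: Two grey soapstone slabs fixed side by side on the work surface, together 140 mm (its x) by 120 mm (its y) and 28 mm high. Origin: centre of the underside. The loose slab belongs against its -y face (y = -60 mm), long side to long side, ends roughly level.
- hearth_middle (a point): The middle of the finished three-slab hearth, on its top: 30 mm to -y of the hearth's origin, 28 mm above the work surface.
- slab: Loose grey soapstone slab, 140 mm (its x) by 60 mm (its y) by 28 mm high, about 0.6 kg, lying flat on the work surface on the hearth's -y side with a gap of 15 to 40 mm, a little askew (up to about 0.15 rad). Free to slide and turn. Origin: centre of its underside. Pushed home, its origin is 90 mm to -y of the hearth's origin.
- shelf: Low ash shelf board, fixed on the work surface, 100 mm (its x) by 330 mm (its y), its top 20 mm above the work surface. Origin: centre of its underside. The three tins stand in a row along its y.
- tin_a: One of three closed round steel tins of fuel tablets, outwardly identical: 58 mm diameter, 105 mm high, lid flush with the side, contents packed so that they may shift by 1 to 2 mm inside. Stands on the low ash shelf, in any of the three places, 100 mm or more between centres. Origin: centre of its underside; z is the tin's axis. Weights are hidden, between 0.1 and 0.4 kg; the fullest of the three weighs at least 0.14 kg more than either of the others.
- tin_b: One of three closed round steel tins of fuel tablets, outwardly identical: 58 mm diameter, 105 mm high, lid flush with the side, contents packed so that they may shift by 1 to 2 mm inside. Stands on the low ash shelf, in any of the three places, 100 mm or more between centres. Origin: centre of its underside; z is the tin's axis. Weights are hidden, between 0.1 and 0.4 kg; the fullest of the three weighs at least 0.14 kg more than either of the others.
- tin_c: One of three closed round steel tins of fuel tablets, outwardly identical: 58 mm diameter, 105 mm high, lid flush with the side, contents packed so that they may shift by 1 to 2 mm inside. Stands on the low ash shelf, in any of the three places, 100 mm or more between centres. Origin: centre of its underside; z is the tin's axis. Weights are hidden, between 0.1 and 0.4 kg; the fullest of the three weighs at least 0.14 kg more than either of the others.
- saucer: White porcelain saucer, 120 mm across, 18 mm high, on the work surface between hearth and shelf, further from the robot. Bystander. Origin: centre of its underside.
- ramekin: White ramekin, 72 mm across, 45 mm high, on the work surface beyond the hearth's +y side. Bystander. Origin: centre of its underside.
There are look-alikes about, which are no part of the job. What is shaped like the tin_c but pink is not meant.

How it is judged:
By the outcome, as a careful person would: the job done as asked, in the order asked, and still so for the second after the job is handed in, while the arm keeps its last pose, push and grip.
It also fails if it takes over 72 s, if anything falls off the work surface, if the arm or the gripper's body presses on something with over 40 N, if the wrist force passes 120 N, or if a joint passes its speed limit or range.

ROBOT

A 6-joint arm with a two-finger parallel gripper is mounted at the origin on the work surface. World frame = base frame: x ahead of the robot, y to its left, z up, the work surface at z = 0. Lengths are in mm, angles in rad, forces in N, time in s.
With the tool pointing down it reaches from about 350 to 775 mm from the base axis. Payload 7.3 kg.
Tool frame: the origin (TCP) lies on the front face of the gripper's body, between the roots of the fingers; the fingertips stand 66 mm ahead of it and the grasp point (between the pads) lies 47 mm ahead of it (bot.tcp_to_grasp is the z of the grasp point in the tool frame, in mm); z points along the fingers, y is the direction in which the jaws open and shut (so a half turn about z gives the same grasp; the last joint's range is limited). The gripper opens to 92 mm and grips with 3 to 60 N. Pads are 19 mm wide; open, the fingers measure 130 mm over their backs; the gripper's body (75 mm by 190 mm) begins 47 mm behind the grasp point.
Start: joints at [1.024, 0.342, 1.524, -0, 1.275, -0.146], TCP at [204.816, 483.414, 292.241] pointing down, gripper open.
Joint ranges: [-2.53, 2.53], [-0.77, 2.02], [0.04, 2.7], [-1, 4.14], [0.28, 2.66], [-3.11, 3.11]. Speed limits (rad/s): [2.57, 2.57, 3.14, 3.14, 3.14, 3.14].

INTERFACE

Orientations are given as [roll, pitch, yaw] about the fixed x, y, z axes, in that order (R = Rz(yaw) Ry(pitch) Rx(roll)).
In Python, from plant import bot gives the robot as it stands.
- The arm moves only by the tool carry_out, never from a script. Its argument "deltas" is a list that holds one entry, the list of rows, each a list of 4 numbers: the shift along the tool's x, y, z in mm, then the turn about the tool's z in units of 5 degrees (1.0 is 5 degrees). A call has 1 to 20 rows; each row is the pose to reach, as a shift and turn from the pose commanded when the call began, along the tool's axes at that moment; what a row does not reach only later rows make up. A row lasts 1/10 s, in which the tool goes at most 50 mm and 8.59 degrees, less where a joint would pass 70% of its speed; a pose out of reach is approached as far as the arm can. A call with a gripper value outside its range is refused whole. "fingers" is the finger opening in mm, from 0 to 91.8, set as the call begins (left out, the last holds). The fingers move at their own pace and stop on an object; the grip force is fixed at half the most. Time passes only in rows, so rows that repeat a pose let the fingers close. It gives the time, the measured TCP pose, the force and the opening at its end, in the units of the state.
- bot.get_obs(): the state, without advancing time (a new reading comes with each control period).
- bot.capture(name): name is "side" or "top"; returns (picture, depth): 420x560x3 uint8, blue, green, red; 420x560 float32, mm along the optical axis (not along the pixel's ray), 0 where there is no reading.
- bot.camera_model(name): a dict with "K" (3x3 intrinsics, pixels), "camera_from_world" (4x4, takes a point from world to camera coordinates). Camera axes: x right, y down, z forward; pixel columns grow to the right and rows downward; lengths in mm; the calibration is good to about 2 mm. A picture is of the moment at which its call begins. camera_model takes no time and is no camera call.
- bot.close_job(): hands the job in, once; it reports no verdict.
The state is a dict: "time": time; "joint_positions": joint angles; "dq": joint speeds; "tau": joint torques, N m; "tool_pos": TCP position; "tcp_rot": TCP orientation; "contact_force": force on the tool from outside, world axes, zero at the start; "moment": the same for the moment, N m; "grip_width": finger opening in mm.
Only numpy, scipy, OpenCV 4.12 (cv2) and the standard library are available. Lean on these libraries where they do the work, as an engineer would, in place of code of your own. Each camera call takes 0.05 s, during which the arm holds its last target. There are 200 camera calls.

## Working session

There is one attempt and no reset: what is moved stays moved. The work goes in short steps, Python scripts to look and compute and a tool call to move; the robot and the scene stay as the last step left them, time stands still between calls to the robot, and variables do not carry over. Pictures are saved under pics/ and viewed, about 8 in all and at most 12, crops included, and the job is handed in when it is done.

Besides the shell and the picture viewer there is one more tool, called after ">>>" as name([rows], argument=value, ...), one row to a line, values as JSON. carry_out: Moves the arm, as the interface text tells. Its arguments: {"type":"object","properties":{"deltas":{"type":"array","items":{"type":"array","items":{"type":"array","items":{"type":"number"}}}},"fingers":{"type":"number"}},"required":["deltas"]}

```bash
ls; mkdir -p pics; cat > h.py <<'E'
import numpy as np, cv2
from plant import bot
def cap(n,f=None):
    p,d=bot.capture(n); p=np.array(p)
    if f: cv2.imwrite('pics/'+f,p)
    return p,np.array(d)
def cloud(n,d):
    m=bot.camera_model(n); K=np.array(m['K']); T=np.linalg.inv(np.array(m['camera_from_world']))
    v,u=np.mgrid[:d.shape[0],:d.shape[1]]
    P=np.stack([(u-K[0,2])/K[0,0]*d,(v-K[1,2])/K[1,1]*d,d],-1)
    W=P@T[:3,:3].T+T[:3,3]; W[d<=0]=np.nan
    return W
E
python3 - <<'E'
from h import *
p,d=cap('top','top1.png'); q,e=cap('side','side1.png')
np.savez('s1.npz',p=p,d=d,q=q,e=e)
cv2.imwrite('pics/both.png',cv2.resize(np.hstack([p,q]),(800,300)))
o=bot.get_obs(); print({k:np.round(v,3) for k,v in o.items()})
E
```

```text
pics
{'time': np.float64(0.1), 'joint_positions': array([ 1.024,  0.343,  1.525,  0.   ,  1.275, -0.146]), 'dq': array([ 0.002, -0.   , -0.002,  0.001,  0.001, -0.   ]), 'tau': array([ 2.000e-03, -4.320e+01, -2.447e+01,  7.200e-02,  5.300e-02,
       -0.000e+00]), 'tool_pos': array([204.664, 483.167, 291.622]), 'tcp_rot': array([-3.14 , -0.   ,  2.741]), 'contact_force': array([ 1.059,  0.755, -1.069]), 'moment': array([-0.016,  0.05 , -0.012]), 'grip_width': np.float64(91.874)}
```

View pics/top1.png

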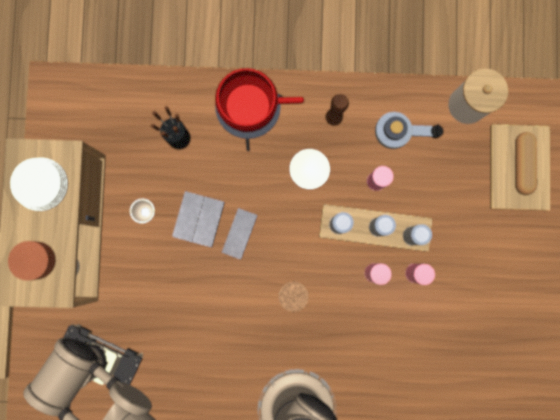

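View pics/side1.png

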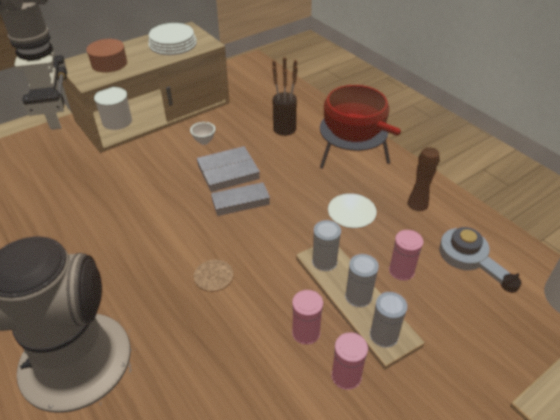

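The top view shows the hearth at (198,219), the loose slab at (239,234) and the silver tins on the shelf at (342,223), (384,226) and (420,235). The saucer is at (310,169) and the ramekin at (142,211). The pink look-alikes at (381,177), (380,274) and (424,274) could be taken for tins, so I exclude them. I choose the three silver ones on the shelf.

```bash
cat > m.py <<'E'
from h import *
def rect(W,mask):
    m=mask.astype(np.uint8); n,l,s,c=cv2.connectedComponentsWithStats(m); out=[]
    for i in range(1,n):
        if s[i,4]<150: continue
        P=W[l==i]; r=cv2.minAreaRect(P[:,:2].astype(np.float32))
        out.append((c[i].round(),s[i,4],np.round(r[0],1),np.round(r[1],1),round(r[2],1),np.round(np.median(P[:,2]),1),cv2.boxPoints(r).round(1).tolist()))
    return out
E
python3 - <<'E'
from m import *
z=np.load('s1.npz'); W=cloud('top',z['d'])
Z=W[...,2]; hsv=cv2.cvtColor(z['p'],cv2.COLOR_BGR2HSV); uu=np.mgrid[:420,:560][1]; vv=np.mgrid[:420,:560][0]
print('table z',np.nanmedian(Z[290:320,150:250]))
R=(uu>120)&(uu<450)&(vv>140)&(vv<300)
for lo,hi in((20,40),(10,60),(90,150)):
    print(lo,hi)
    for r in rect(W,R&(Z>lo)&(Z<hi)): print(*r)
im=z['p'][150:300,120:450]; cv2.imwrite('pics/c1.png',cv2.resize(im,None,fx=2.4,fy=2.4,interpolation=cv2.INTER_CUBIC))
E
```

```text
table z 0.910102673076608
20 40
[394. 144.] 155 [ 794.5 -271.1] [21.7 83.6] 1.6 29.7 [[782.5, -229.60000610351562], [784.7999877929688, -313.20001220703125], [806.5, -312.6000061035156], [804.2000122070312, -229.0]]
[198. 219.] 1910 [552.5 309. ] [121.5 140.1] 76.5 29.0 [[470.20001220703125, 266.29998779296875], [606.4000244140625, 233.5], [634.7999877929688, 351.6000061035156], [498.70001220703125, 384.3999938964844]]
[140. 210.] 150 [571.6 473.8] [57.3 61.9] 50.1 28.7 [[529.5, 471.6000061035156], [577.0, 431.8999938964844], [613.7000122070312, 475.8999938964844], [566.2000122070312, 515.5999755859375]]
[350. 225.] 827 [ 549.2 -146.2] [178.4  99.8] 84.2 23.0 [[490.5, -229.89999389648438], [589.7999877929688, -240.0], [607.7999877929688, -62.5], [508.5, -52.400001525878906]]
[239. 234.] 952 [512.7 185.7] [ 60.7 139.9] 71.5 29.0 [[436.79998779296875, 179.1999969482422], [569.4000244140625, 134.6999969482422], [588.7000122070312, 192.1999969482422], [456.1000061035156, 236.6999969482422]]
[404. 231.] 523 [ 532.  -310.2] [148.1  99.5] 84.1 23.1 [[474.8999938964844, -378.79998779296875],
[... 1828 characters left out ...]
0351562], [527.5, -264.29998779296875], [580.5, -244.8000030517578], [560.7000122070312, -190.60000610351562]]
[420. 235.] 398 [ 520.4 -328.5] [57.2 57.9] 19.9 125.8 [[483.70001220703125, -311.1000061035156], [503.3999938964844, -365.5], [557.2000122070312, -346.0], [537.4000244140625, -291.6000061035156]]
[380. 274.] 351 [ 407.3 -220.4] [56.7 56.5] 71.3 106.3 [[371.3999938964844, -238.1999969482422], [424.8999938964844, -256.20001220703125], [443.1000061035156, -202.60000610351562], [389.6000061035156, -184.5]]
[424. 274.] 357 [ 409.8 -344.6] [56.4 58.1] 2.0 106.1 [[380.6000061035156, -316.5], [382.6000061035156, -374.6000061035156], [439.0, -372.6000061035156], [437.0, -314.6000061035156]]
```

View pics/c1.png

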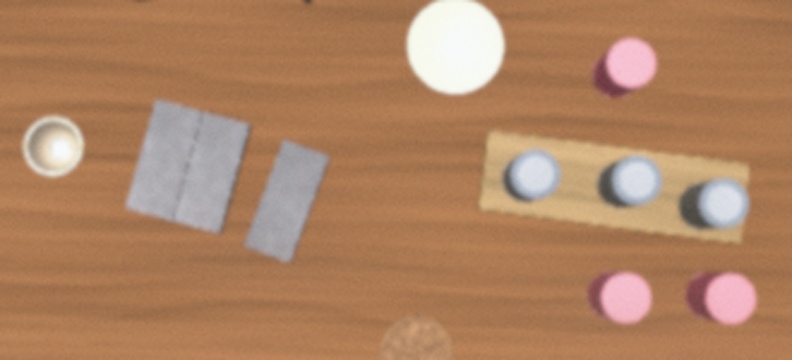

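>>> carry_out([
  [[-30,-16,0,1.5],[-60,-33,0,3],[-90,-50,0,4.5],[-120,-67,0,6],[-150,-84,0,7.5],[-180,-100,0,9],[-210,-117,0,10.5],[-240,-134,0,12],[-265,-148,0,13.5],[-282,-158,0,15],[-290,-162,0,16.1],[-290,-162,0,16.1],[-290,-162,0,16.1],[-290,-162,0,16.1]],
], fingers=0)

```text
time: 1.5
tool_pos: [408.1, 221.6, 292.1]
tcp_rot: [-3.141, 0.0, 1.339]
contact_force: [-0.2, 0.3, 0.5]
grip_width: 0.1
```

>>> carry_out([
  [[0,0,35,0],[0,0,75,0],[0,0,115,0],[0,0,155,0],[0,0,185,0],[0,0,205,0],[0,0,214,0],[0,0,217,0],[0,0,217,0],[0,0,217,0]],
])

```text
time: 2.5
tool_pos: [409.2, 221.5, 76.2]
tcp_rot: [3.14, -0.001, 1.336]
contact_force: [-0.7, 0.8, -0.1]
grip_width: 0.5
```

```bash
python3 - <<'E'
from m import *
o=bot.get_obs(); print(np.round(o['tool_pos'],1),o['contact_force'].round(1))
p,d=cap('top'); W=cloud('top',d); Z=W[...,2]
im=p[150:300,120:320]; cv2.imwrite('pics/c2.png',cv2.resize(im,None,fx=4,fy=4,interpolation=cv2.INTER_CUBIC))
E
```

```text
[409.2 221.5  76.2] [-0.7  0.8 -0.1]
```

View pics/c2.png

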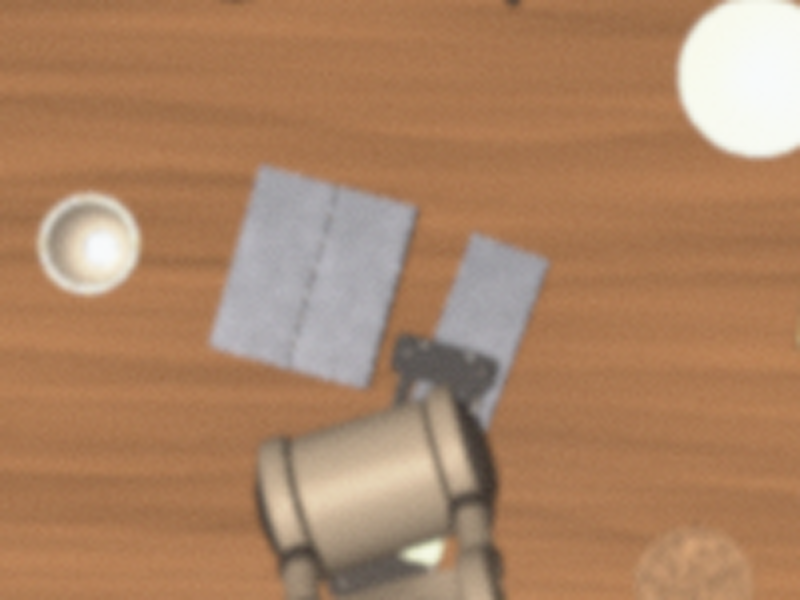

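>>> carry_out([
  [[-0.5,6,0,0],[-1,12,0,0],[-1.5,16,0,0],[-1.5,18,0,0],[-1.7,20,0,0],[-1.9,22,0,0],[-2,24,0,0],[-2.2,26,0,0],[-2.4,28,0,0],[-2.5,30,0,0],[-2.5,31,0,0],[-2.5,31,0,0],[-2.5,31,0,0]],
])

```text
time: 3.85
tool_pos: [438.4, 211.4, 75.2]
tcp_rot: [3.141, -0.0, 1.336]
contact_force: [-1.3, 0.8, -0.7]
grip_width: 0.2
```

>>> carry_out([
  [[0,-10,0,0],[-5,-30,0,0],[-25,-45,0,0],[-60,-45,-5,0],[-95,-35,-10,0],[-120,-10,-10,0],[-130,20,-10,0],[-130,40,-10,0],[-130,40,-10,0],[-130,40,-10,0]],
])

```text
time: 4.85
tool_pos: [446.2, 75.9, 85.1]
tcp_rot: [-3.141, 0.0, 1.336]
contact_force: [-0.2, 0.9, -0.5]
grip_width: 0.4
```

```bash
python3 - <<'E'
from m import *
o=bot.get_obs(); print(o['time'],np.round(o['tool_pos'],1),o['contact_force'].round(1))
p,d=cap('top'); W=cloud('top',d); Z=W[...,2]
vv,uu=np.mgrid[:420,:560]
for r in rect(W,(uu>165)&(uu<290)&(vv>180)&(vv<280)&(Z>20)&(Z<40)): print(*r)
im=p[150:300,120:320]; cv2.imwrite('pics/c3.png',cv2.resize(im,None,fx=4,fy=4,interpolation=cv2.INTER_CUBIC))
E
```

```text
4.85 [446.2  75.9  85.1] [-0.2  0.9 -0.5]
[198. 219.] 1905 [552.4 308.9] [121.3 139.9] 76.3 28.7 [[470.1000061035156, 266.5], [606.0, 233.5], [634.7000122070312, 351.29998779296875], [498.79998779296875, 384.3999938964844]]
[240. 230.] 950 [522.2 183.1] [ 60.4 140.2] 71.9 28.8 [[446.20001220703125, 176.1999969482422], [579.4000244140625, 132.60000610351562], [598.2000122070312, 190.0], [465.0, 233.60000610351562]]
```

View pics/c3.png

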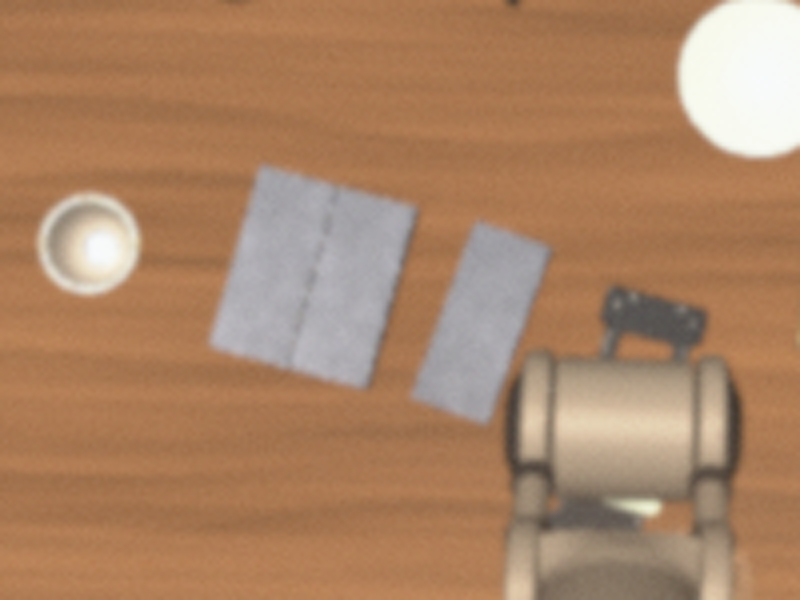

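>>> carry_out([
  [[0,20,0,0],[0,40,5,0],[0,48,9,0],[10,48,11,0],[25,48,11,0],[40,48,11,0],[50,48,11,0],[55,48,11,0],[55,48,11,0],[55,48,11,0]],
], fingers=91.8)

```text
time: 5.9
tool_pos: [506.1, 118.1, 74.2]
tcp_rot: [-3.141, 0.0, 1.336]
contact_force: [0.0, -0.5, -0.7]
grip_width: 75.6
```

>>> carry_out([
  [[7,0,0,0],[13,0,0,0],[18,0,0,0],[22,0,0,0],[25,0,0,0],[28,0,0,0],[31,0,0,0],[34,0,0,0],[37,0,0,0],[40,0,0,0],[43,0,0,0],[46,0,0,0],[49,0,0,0],[52,0,0,0],[55,0,0,0],[57,0,0,0],[59,0,0,0],[60,0,0,0],[60,0,0,0],[60,0,0,0]],
])

```text
time: 7.9
tool_pos: [520.3, 176.7, 74.2]
tcp_rot: [3.141, -0.001, 1.336]
contact_force: [-1.0, -0.5, 0.4]
grip_width: 91.4
```

```bash
cat > look.py <<'E'
import sys
from m import *
o=bot.get_obs(); print(o['time'],np.round(o['tool_pos'],1),o['contact_force'].round(1),o['moment'].round(2))
p,d=cap('top'); W=cloud('top',d); Z=W[...,2]
vv,uu=np.mgrid[:420,:560]
for r in rect(W,(uu>165)&(uu<290)&(vv>180)&(vv<280)&(Z>20)&(Z<40)): print(*r)
im=p[170:260,160:280]; cv2.imwrite('pics/'+sys.argv[1],cv2.resize(im,None,fx=6,fy=6,interpolation=cv2.INTER_CUBIC))
E
python3 look.py c4.png
```

```text
7.9 [520.3 176.7  74.2] [-1.  -0.5  0.4] [-0.22  0.18  0.06]
[195. 218.] 1531 [552.5 309.1] [121.4 139.7] 76.5 29.2 [[470.3999938964844, 266.3999938964844], [606.2000122070312, 233.8000030517578], [634.5, 351.79998779296875], [498.70001220703125, 384.3999938964844]]
```

>>> carry_out([
  [[1,0,0,0],[2,0,0,0],[3,0,0,0],[4,0,0,0],[5,0,0,0],[5,0,0,0]],
])

```text
time: 8.55
tool_pos: [521.5, 181.4, 74.2]
tcp_rot: [3.141, -0.0, 1.336]
contact_force: [-0.2, -2.6, 0.8]
grip_width: 91.6
```

>>> carry_out([
  [[0.7,0,0,0],[1.4,0,0,0],[2,0,0,0],[2,0,0,0]],
])

```text
time: 8.95
tool_pos: [521.7, 182.4, 74.3]
tcp_rot: [-3.141, 0.001, 1.336]
contact_force: [-2.2, -7.6, 1.3]
grip_width: 91.6
```

>>> carry_out([
  [[0.5,0,0,0],[1,0,0,0],[1.5,0,0,0],[2,0,0,0],[2,0,0,0],[2,0,0,0],[2,0,0,0]],
])

```text
time: 9.65
tool_pos: [521.8, 182.6, 74.3]
tcp_rot: [-3.14, 0.004, 1.336]
contact_force: [-3.8, -16.7, 4.3]
grip_width: 92.1
```

```bash
python3 look.py c5.png
```

```text
9.65 [521.8 182.6  74.3] [ -3.8 -16.7   4.3] [-2.97  0.04 -0.29]
[194. 217.] 1435 [549.4 296.6] [146.3 139.7] 76.3 29.0 [[464.20001220703125, 242.10000610351562], [600.0, 209.0], [634.5999755859375, 351.20001220703125], [498.79998779296875, 384.29998779296875]]
```

View pics/c5.png

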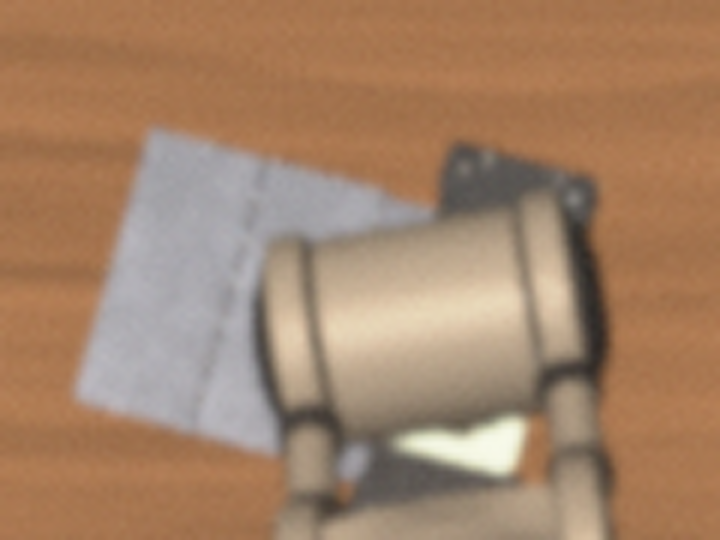

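>>> carry_out([
  [[-4,0,0,0],[-12,0,0,0],[-25,0,0,0],[-45,2,-10,0],[-70,10,-40,0],[-100,25,-80,0],[-140,40,-120,0],[-180,58,-150,0],[-220,75,-160,0],[-250,85,-160,0],[-270,92,-160,0],[-279,93.5,-160,0],[-279,93.5,-160,0],[-279,93.5,-160,0]],
])

```text
time: 11.1
tool_pos: [548.0, -107.1, 233.9]
tcp_rot: [-3.141, -0.001, 1.336]
contact_force: [0.6, 0.5, -1.3]
grip_width: 91.8
```

```bash
python3 look.py c6.png; python3 - <<'E'
from m import *
q,e=cap('side'); im=q[130:230,180:290]
a=cv2.resize(im,(550,500),interpolation=cv2.INTER_CUBIC); b=cv2.resize(cv2.imread('pics/c6.png'),(400,300))
o=np.zeros((500,790,3),np.uint8); o[:,:430]=a[:,60:490]; o[:270,430:]=cv2.resize(b,(360,270)); cv2.imwrite('pics/c7.png',o)
E
```

```text
11.1 [ 548.  -107.1  233.9] [ 0.6  0.5 -1.3] [-0.08  0.14  0.  ]
[208. 222.] 2851 [544.4 280.7] [181.4 142.2] 76.2 28.9 [[453.70001220703125, 209.60000610351562], [591.7000122070312, 175.60000610351562], [635.2000122070312, 351.70001220703125], [497.1000061035156, 385.79998779296875]]
```

View pics/c7.png

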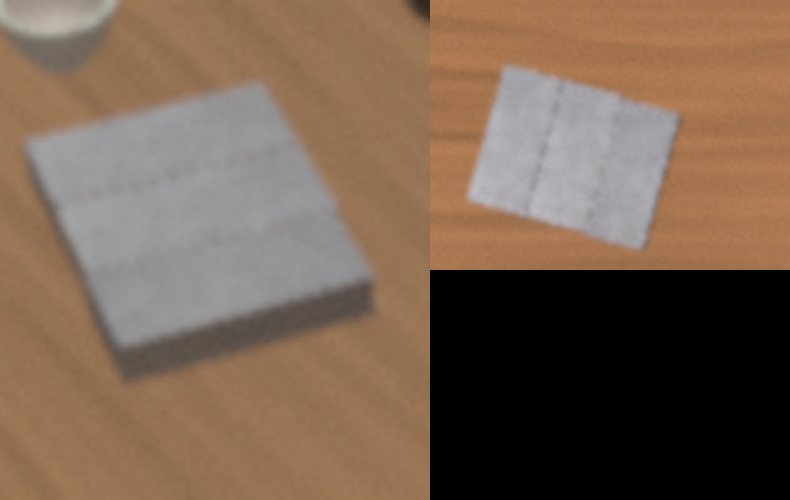

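```bash
cat > w.py <<'E'
from h import *
F=[];M=[];T=[]
for i in range(10):
    bot.capture('side'); o=bot.get_obs(); F.append(o['contact_force']); M.append(o['moment']); T.append(o['tau'])
print(o['time'],np.round(o['tool_pos'],1),o['grip_width'].round(1))
for A in (F,M,T): print(np.mean(A,0).round(2),np.std(A,0).round(2))
E
python3 w.py
```

```text
Traceback (most recent call last):
  File "w.py", line 5, in <module>
    print(o['time'],np.round(o['tool_pos'],1),o['grip_width'].round(1))
                                              ^^^^^^^^^^^^^^^^^^^^^
AttributeError: 'float' object has no attribute 'round'
```

>>> carry_out([
  [[-1.5,0,25,0],[-1.5,0,50,0],[-1.5,0,72,0],[-1.5,0,87,0],[-1.5,0,94,0],[-1.5,0,97,0],[-1.5,0,97,0],[-1.5,0,97,0]],
])

```text
time: 12.5
tool_pos: [548.4, -109.5, 138.0]
tcp_rot: [3.14, 0.0, 1.336]
contact_force: [0.3, 0.6, 0.6]
grip_width: 91.8
```

>>> carry_out([
  [[0,0,0,0],[0,0,0,0],[0,0,0,0],[0,0,0,0],[0,0,0,0],[0,0,0,0],[0,0,0,0],[0,0,0,0]],
], fingers=45)

```text
time: 13.3
tool_pos: [548.1, -109.4, 137.3]
tcp_rot: [3.141, -0.0, 1.336]
contact_force: [0.7, -0.2, 2.2]
grip_width: 58.3
```

Gripped at 58.3 mm. Next I lift it 30 mm gently and weigh it.

>>> carry_out([
  [[0,0,0,0],[0,0,-1,0],[0,0,-3,0],[0,0,-7,0],[0,0,-12,0],[0,0,-18,0],[0,0,-24,0],[0,0,-28,0],[0,0,-30,0],[0,0,-30,0],[0,0,-30,0],[0,0,-30,0]],
])

```text
time: 14.5
tool_pos: [547.9, -109.4, 166.9]
tcp_rot: [-3.141, -0.0, 1.336]
contact_force: [0.5, 0.4, -2.3]
grip_width: 58.6
```

```bash
sed -i "s/o\['grip_width'\].round(1)/round(o['grip_width'],1)/" w.py; python3 w.py
```

```text
15.0 [ 548.  -109.4  167.2] 58.5
[-0.23  0.12 -1.43] [0.34 0.55 0.4 ]
[-0.08  0.08 -0.01] [0.02 0.04 0.03]
[  0.   -49.78 -21.26   0.07   0.05  -0.  ] [0.   0.03 0.01 0.   0.   0.  ]
```

>>> carry_out([
  [[0,0,3,0],[0,0,9,0],[0,0,16,0],[0,0,22,0],[0,0,26,0],[0,0,28,0],[0,0,29,0],[0,0,29.5,0],[0,0,30,0],[0,0,30,0]],
])

```text
time: 16.0
tool_pos: [548.1, -109.4, 137.4]
tcp_rot: [3.141, -0.0, 1.336]
contact_force: [0.7, -0.0, -0.9]
grip_width: 58.8
```

>>> carry_out([
  [[0,0,0,0],[0,0,0,0],[0,0,0,0],[0,0,0,0],[0,0,0,0],[0,0,0,0],[0,0,-10,0],[0,0,-30,0],[0,0,-55,0],[0,0,-80,0],[0,0,-95,0],[0,0,-100,0],[0,0,-100,0]],
], fingers=91.8)

```text
time: 17.3
tool_pos: [548.2, -109.5, 238.1]
tcp_rot: [3.14, 0.0, 1.336]
contact_force: [-0.1, 0.8, -1.0]
grip_width: 91.5
```

>>> carry_out([
  [[-25,5,0,0],[-55,11,0,0],[-85,17,0,0],[-105,21,0,0],[-115.7,23.4,0,0],[-115.7,23.4,0,0],[-115.7,23.4,20,0],[-115.7,23.4,45,0],[-115.7,23.4,70,0],[-115.7,23.4,88,0],[-115.7,23.4,97,0],[-115.7,23.4,100,0],[-115.7,23.4,100,0]],
])

```text
time: 18.6
tool_pos: [544.1, -226.9, 137.4]
tcp_rot: [3.141, -0.0, 1.336]
contact_force: [0.0, 0.3, -0.1]
grip_width: 91.4
```

>>> carry_out([
  [[0,0,0,0],[0,0,0,0],[0,0,0,0],[0,0,0,0],[0,0,0,0],[0,0,0,0],[0,0,0,0],[0,0,0,0]],
], fingers=45)

```text
time: 19.4
tool_pos: [544.1, -227.5, 137.5]
tcp_rot: [3.141, 0.0, 1.336]
contact_force: [0.8, -0.0, 2.9]
grip_width: 58.3
```

>>> carry_out([
  [[0,0,0,0],[0,0,-1,0],[0,0,-3,0],[0,0,-7,0],[0,0,-12,0],[0,0,-18,0],[0,0,-24,0],[0,0,-28,0],[0,0,-30,0],[0,0,-30,0],[0,0,-30,0],[0,0,-30,0]],
])

```text
time: 20.6
tool_pos: [543.7, -227.3, 166.9]
tcp_rot: [-3.141, -0.0, 1.336]
contact_force: [0.5, -0.3, -4.1]
grip_width: 58.4
```

```bash
python3 w.py
```

```text
21.1 [ 543.8 -227.4  167.2] 58.3
[-0.16 -0.17 -3.4 ] [0.62 0.44 0.51]
[-0.1   0.08 -0.02] [0.02 0.03 0.02]
[  0.   -53.91 -22.54   0.06   0.06  -0.  ] [0.   0.04 0.01 0.   0.   0.  ]
```

>>> carry_out([
  [[0,0,3,0],[0,0,9,0],[0,0,16,0],[0,0,22,0],[0,0,26,0],[0,0,28,0],[0,0,29,0],[0,0,29.5,0],[0,0,30,0],[0,0,30,0]],
])

```text
time: 22.1
tool_pos: [543.9, -227.5, 137.5]
tcp_rot: [3.141, 0.0, 1.336]
contact_force: [0.3, -0.1, -1.8]
grip_width: 58.3
```

>>> carry_out([
  [[0,0,0,0],[0,0,0,0],[0,0,0,0],[0,0,0,0],[0,0,0,0],[0,0,0,0],[0,0,-10,0],[0,0,-30,0],[0,0,-55,0],[0,0,-80,0],[0,0,-95,0],[0,0,-100,0],[0,0,-100,0]],
], fingers=91.8)

```text
time: 23.4
tool_pos: [544.0, -227.5, 238.1]
tcp_rot: [3.14, 0.0, 1.336]
contact_force: [0.4, 0.0, -0.2]
grip_width: 91.7
```

>>> carry_out([
  [[-25,0,0,0],[-55,0,0,0],[-82,0,0,0],[-98,0.5,0,0],[-103.7,0.5,0,0],[-103.7,0.5,0,0],[-103.7,0.5,20,0],[-103.7,0.5,45,0],[-103.7,0.5,70,0],[-103.7,0.5,88,0],[-103.7,0.5,97,0],[-103.7,0.5,100,0],[-103.7,0.5,100,0]],
])

```text
time: 24.7
tool_pos: [520.6, -327.9, 137.5]
tcp_rot: [3.141, -0.0, 1.336]
contact_force: [0.8, 0.1, 0.4]
grip_width: 91.6
```

>>> carry_out([
  [[0,0,0,0],[0,0,0,0],[0,0,0,0],[0,0,0,0],[0,0,0,0],[0,0,0,0],[0,0,0,0],[0,0,0,0]],
], fingers=45)

```text
time: 25.5
tool_pos: [520.3, -328.4, 137.4]
tcp_rot: [3.141, 0.0, 1.336]
contact_force: [0.5, 0.4, 1.9]
grip_width: 57.5
```

>>> carry_out([
  [[0,0,0,0],[0,0,-1,0],[0,0,-3,0],[0,0,-7,0],[0,0,-12,0],[0,0,-18,0],[0,0,-24,0],[0,0,-28,0],[0,0,-30,0],[0,0,-30,0],[0,0,-30,0],[0,0,-30,0]],
])

```text
time: 26.7
tool_pos: [520.0, -328.2, 166.9]
tcp_rot: [-3.141, -0.0, 1.336]
contact_force: [0.2, -0.1, -1.7]
grip_width: 57.7
```

```bash
python3 w.py
```

```text
27.2 [ 520.2 -328.3  167.2] 57.5
[-0.06  0.31 -1.67] [0.36 0.41 0.35]
[-0.09  0.05 -0.02] [0.03 0.04 0.03]
[ 0.000e+00 -5.543e+01 -2.260e+01  5.000e-02  7.000e-02  0.000e+00] [0.   0.04 0.01 0.   0.   0.  ]
```

>>> carry_out([
  [[0,0,3,0],[0,0,9,0],[0,0,16,0],[0,0,22,0],[0,0,26,0],[0,0,28,0],[0,0,29,0],[0,0,29.5,0],[0,0,30,0],[0,0,30,0]],
])

```text
time: 28.2
tool_pos: [520.3, -328.4, 137.5]
tcp_rot: [3.141, 0.0, 1.336]
contact_force: [0.4, -0.4, -0.8]
grip_width: 57.1
```

>>> carry_out([
  [[0,0,0,0],[0,0,0,0],[0,0,0,0],[0,0,0,0],[0,0,0,0],[0,0,0,0],[0,0,-10,0],[0,0,-30,0],[0,0,-55,0],[0,0,-80,0],[0,0,-95,0],[0,0,-100,0],[0,0,-100,0]],
], fingers=91.8)

```text
time: 29.5
tool_pos: [520.3, -328.5, 238.2]
tcp_rot: [3.14, 0.001, 1.336]
contact_force: [-0.9, -1.3, -0.4]
grip_width: 92.2
```

>>> carry_out([
  [[25,0,0,0],[55,0,0,0],[82,0,0,0],[98,-0.5,0,0],[103.7,-0.5,0,0],[103.7,-0.5,0,0],[103.7,-0.5,20,0],[103.7,-0.5,45,0],[103.7,-0.5,70,0],[103.7,-0.5,88,0],[103.7,-0.5,97,0],[103.7,-0.5,100,0],[103.7,-0.5,100,0]],
])

```text
time: 30.8
tool_pos: [543.9, -228.0, 137.4]
tcp_rot: [3.141, 0.0, 1.335]
contact_force: [-0.3, 0.0, 0.2]
grip_width: 91.6
```

>>> carry_out([
  [[0,0,0,0],[0,0,0,0],[0,0,0,0],[0,0,0,0],[0,0,0,0],[0,0,0,0],[0,0,0,0],[0,0,0,0]],
], fingers=45)

```text
time: 31.6
tool_pos: [544.0, -227.4, 137.5]
tcp_rot: [3.141, 0.0, 1.336]
contact_force: [0.5, 0.0, 2.8]
grip_width: 58.3
```

>>> carry_out([
  [[0,0,-1,0],[0,0,-4,0],[0,0,-10,0],[0,0,-20,0],[0,0,-35,0],[0,0,-52,0],[0,0,-70,0],[0,0,-90,0],[0,0,-110,0],[0,0,-130,0],[0,0,-145,0],[0,0,-155,0],[0,0,-160,0],[0,0,-160,0],[0,0,-160,0]],
])

```text
time: 33.1
tool_pos: [543.6, -227.3, 296.5]
tcp_rot: [-3.14, -0.0, 1.336]
contact_force: [1.3, -0.3, -4.2]
grip_width: 58.0
```

>>> carry_out([
  [[5,-1.2,0,0],[15,-3.6,0,0],[30,-7.1,0,0],[52,-12.3,0,0],[80,-19,0,0],[112,-26.6,0,0],[147,-34.9,0,0],[184,-43.7,0,0],[222,-52.7,0,0],[260,-61.7,0,0],[298,-70.7,0,0],[335,-79.5,0,0],[370,-87.8,0,0],[402,-95.4,0,0],[430,-102,0,0],[454,-107.7,0,0],[472,-112,0,0],[485,-115.1,0,0],[492,-116.8,0,0],[494.3,-117.3,0,0]],
])

```text
time: 35.1
tool_pos: [544.7, 281.0, 297.1]
tcp_rot: [-3.141, 0.0, 1.336]
contact_force: [0.3, 0.3, -3.3]
grip_width: 58.3
```

>>> carry_out([
  [[0,0,0,0],[0,0,0,0],[0,0,0,0],[0,0,0,0],[0,0,0,0],[0,0,0,0],[0,0,0,0],[0,0,0,0],[0,0,0,0],[0,0,0,0]],
])

```text
time: 36.1
tool_pos: [544.8, 280.6, 297.2]
tcp_rot: [-3.142, -0.0, 1.336]
contact_force: [0.3, -0.9, -2.9]
grip_width: 58.4
```

```bash
python3 w.py; python3 - <<'E'
from m import *
p,d=cap('top'); q,e=cap('side','s9.png'); W=cloud('top',d); Z=W[...,2]
vv,uu=np.mgrid[:420,:560]
for r in rect(W,(uu>300)&(uu<450)&(vv>140)&(vv<300)&(Z>90)&(Z<150)): print(*r[:6])
for r in rect(W,(uu>120)&(uu<350)&(vv>140)&(vv<250)&(Z>10)&(Z<60)): print(*r[:6])
cv2.imwrite('pics/c9.png',np.vstack([cv2.resize(p[140:300,120:450],(660,320)),cv2.resize(q[90:370,150:450],(300,280))[:, :300].copy() if 0 else np.hstack([q[90:370,150:450],np.zeros((280,360,3),np.uint8)])]))
E
```

```text
36.6 [544.8 280.7 297.3] 58.3
[-0.08  0.11 -3.54] [0.37 0.7  0.4 ]
[-0.08  0.07  0.  ] [0.03 0.03 0.04]
[ 0.000e+00 -5.440e+01 -2.677e+01  9.000e-02 -1.000e-02 -0.000e+00] [0. 0. 0. 0. 0. 0.]
[382. 177.] 340 [ 683.8 -222.4] [56.  56.7] 85.3 106.2
[342. 223.] 362 [ 547.  -109.6] [55.6 57.3] 2.0 126.0
[420. 235.] 397 [ 520.2 -328.3] [56.7 58.3] 28.1 125.4
[380. 274.] 351 [ 406.9 -219.7] [56.4 56.7] 4.4 106.1
[424. 274.] 360 [ 409.3 -343.6] [56.3 56.7] 22.5 105.9
[310. 169.] 874 [713.7 -19.1] [117.8 118.1] 1.6 15.3
[225. 223.] 1127 [536.2 237.2] [ 93.3 138.9] 76.8 29.1
[332. 223.] 617 [ 553.7 -100.4] [ 92.  100.9] 85.0 20.8
```

View pics/c9.png

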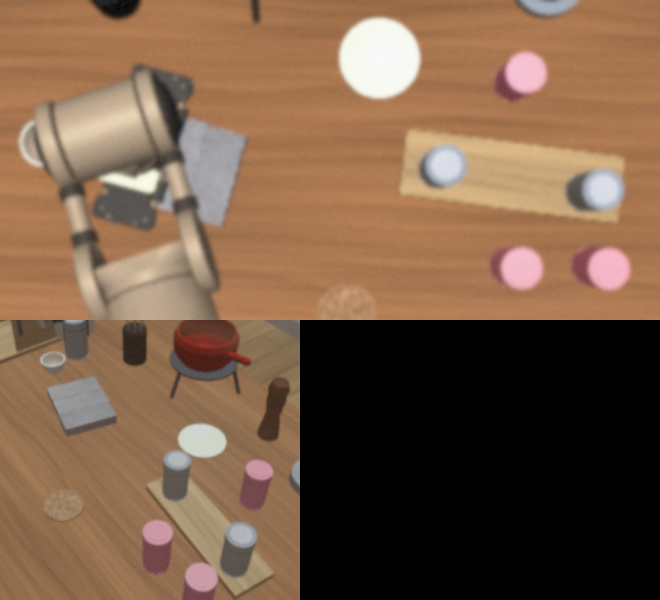

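The last view shows two silver tins upright on the shelf, the hearth closed up, and the saucer and ramekin unmoved. The held tin hangs upright, at (75,340) in the lower side-view inset.

```bash
python3 -c "
from plant import bot
print(bot.close_job())"
```

```text
the job is handed in; nothing more can be done
None
```

The hearth is closed up and the heaviest tin is held over its middle. I handed the job in at 36.7 s of the 72 s allowed; no verdict came back.

- **Slab:** I nudged it about 10 mm endways, then pushed it home squarely with both open fingers, up to about 17 N. The finished hearth measured 181 × 142 mm against a nominal 180 × 140 mm, with no gap visible from either camera. This was done before any tin was touched.
- **Tins:** The measured lifts were 1.4 N for the tin nearest the hearth, 3.4 N for the middle one and 1.7 N for the far one. The middle tin is the heaviest. The other two are back on the shelf, upright and within about 2 mm of where they stood.
- **Final hold:** The gripper is at (544.8, 280.7) mm, against a measured hearth middle of (544.4, 280.7). The tin is upright and steady, and from the arm's height I work out about 15 cm of air beneath it. I did not measure that gap in the pictures.
- **Bystanders:** The saucer measured within 1 mm of its start. The ramekin was partly hidden by the arm at the end, so I only checked by eye that it hadn't moved.
- **Failed check:** The empty-gripper force reading before the first lift failed on a script error. The weights are therefore relative, but the 1.7 N margin is far above the noise.

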